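Hang the washed pastry roller on its stand

TASK

Take the spindle off its low rest, slide it up through the bore of the longer, ribbed roller on the sloped rack, and lift the roller off on it. Lay the spindle (no dropping) in both forks of the taller stand, handle towards the robot, bare neck in the near fork, roller hanging between the forks, and let go. The fingers must not touch the clean rollers, the roller must not fall, and all else stays where it is.

Things in the scene. Friction and masses are not known exactly. Their poses are not given: they have to be found in the camera images.
- spindle: Steel rod with a wooden handle, 0.12 kg. Origin mid-handle on the rod's axis; +x along the rod to its tip. Handle 56 long (x -28..28), 18 wide (y), 24 mm high (z); bare neck, 10 thick (x 28..54); collar disc, 28 diameter (x 54..58); rod, 10 thick, to the tip at x = 145 mm. Starts level on the low rest, axis 60 mm up, handle towards the robot and overhanging freely, its z up.
- spindle_tip (a point): End of the spindle's round tip, on its axis, 145 mm from mid-handle. The spindle's roll about its axis does not matter.
- roller: Roller to hang: white plastic, ribbed outside, thick tube 50 long, 52 mm outer, 18 mm straight through bore, 0.1 to 0.2 kg. Origin: centre of its lower mouth (140 mm up at start); +x up the bore to the upper mouth at x = 50. Starts loose in one trough of the rack, bore rising to the robot's left 30 degrees from level, lower mouth facing right, open to the spindle.
- spare_roller: A smooth, shorter roller (30 mm long, same diameter, bore and material, same frame) in the other trough, to be left alone. Which trough holds which roller varies.
- rack: Fixed steel rack, two V troughs 84 mm apart, rising along +x (roughly to the robot's left) 30 degrees. A roller lifts straight up out. A 5 mm thick lip before each roller's lower face reaches up to 19 mm below the bore axis (square to it). Origin: middle of underside; base 110 (x -50..60) by 180 mm; middle between the lower mouths at x = -22, z = 140. Free space right of it.
- rest: Fixed low rest: white ceramic base 130 x 85 x 10 mm with two steel V forks one behind the other, at x = -44.5 and +44.5 mm, on which the spindle starts. Origin: middle of underside; +x away from the robot. It and the stand may change sides.
- stand: Fixed taller stand: wooden base 130 x 85 x 10 mm, two V forks of 7 mm wire at x = -44.5 (near) and +44.5 mm (far), y = 0. V arms rise 45 degrees, 28 mm out to each side. A 10 mm rod lying in both has its axis level along the stand's x, 120 mm above the worktop; fork tops are 19 mm higher. Origin: middle of underside; +x away from the robot.
- stand_seat (a point): Where the spindle's origin belongs in the stand: x = -85.5, y = 0, 120 mm up in its frame (same axes). The near fork is then mid-neck and the far fork 130 mm from mid-handle, so a roller within 18 mm of the collar fits between.
- scraper: White plastic bench scraper lying flat, 90 by 130 mm, 14 mm high; on the robot's side. Leave it.
- mug: White ceramic mug with steel piping tips in it, 80 mm wide, about 105 mm high with the tips; at the back. Leave it.
- nozzle: Single steel piping tip standing on its wide end, 28 mm wide, 45 mm high. Leave it.
- cutter: Thin steel cutter ring standing flat, 60 mm wide, 35 mm high. Leave it.
Mind the look-alikes: they are no part of the job. There is more than one size of the spindle; the job needs the middle-sized. Of the things shaped like the stand, the wooden one is meant.

How it is judged:
By the outcome, as a careful person would: the job done as asked, in the order asked, and still so for the second after the job is handed in, with the robot touching nothing.
It also fails if it takes over 61 s, if anything falls off the work surface, if the arm or the gripper's body presses on something with over 40 N, if the wrist force passes 120 N, or if a joint passes its speed limit or range.

ROBOT

A 6-joint arm with a two-finger parallel gripper is mounted at the origin on the work surface. World frame = base frame: x ahead of the robot, y to its left, z up, the work surface at z = 0. Lengths are in m, angles in degrees, forces in N, time in s.
With the tool pointing down it reaches from about 0.4 to 0.825 m from the base axis. Payload 7 kg.
Tool frame: the origin (TCP) lies midway between the tips of the shut fingers; the grasp point (between the pads) lies r.tcp_to_grasp behind it (r.tcp_to_grasp is the distance from the TCP to the grasp point, in m); x points along the fingers, y is the direction in which the jaws open and shut, and the axes are right-handed (so a half turn about x gives the same grasp; the last joint's range is limited). The gripper opens to 88 mm and grips with 3 to 60 N. Pads are 19 mm wide; open, the fingers measure 130 mm over their backs; the gripper's body (78 mm by 193 mm) begins 47 mm behind the grasp point.
Start: joints at [92.252, 20.546, 0.682, 0, -70.136, -16.507], TCP at [0.166, 0.654, 0.227] pointing down, gripper open.
Joint ranges: [-176.03, 176.03], [-82.01, 121.73], [-58.28, 71.71], [-173.87, 95.51], [-174.79, -0.11], [-173.66, 173.66]. Speed limits (degrees/s): [136.94, 136.94, 172.46, 180, 180, 180].

INTERFACE

Orientations are given as [roll, pitch, yaw] about the fixed x, y, z axes, in that order (R = Rz(yaw) Ry(pitch) Rx(roll)).
In Python, from plant import r gives the robot as it stands.
- The arm moves only by the tool carry_out, never from a script. Its argument "moves" is a list of rows, each a list of 7 numbers: the shift along the world's x, y, z in mm, then the turn, a rotation vector about the world's x, y, z in rad, then the opening in per cent of the stroke, from 0 (shut) to 100 (fully open). In form: [[x, y, z, wx, wy, wz, claw], ...]. A call has 1 to 5 rows; each row is the pose to reach, as a shift and turn from the pose commanded when the call began; what a row does not reach only later rows make up. A row lasts 1/10 s, in which the tool goes at most 50 mm and 8.59 degrees, less where a joint would pass 70% of its speed; a pose out of reach is approached as far as the arm can. A call with a gripper value outside its range is refused whole. The fingers move at their own pace and stop on an object; "squeeze" is the grip in N (left out, the last holds). Time passes only in rows, so rows that repeat a pose let the fingers close. It gives the time, the measured TCP pose, the force and the opening at its end, in the units of the state.
- r.get_state(): the state, without advancing time (a new reading comes with each control period).
- r.capture(name): name is "scene" or "side" or "wrist"; returns the picture (480x640x3 uint8, blue, green, red); there is no depth.
- r.camera_params(name): a dict with "K" (3x3 intrinsics, pixels), "rvec" (rotation vector, rad) and "tvec" (3), from world to camera coordinates, as OpenCV has them. Camera axes: x right, y down, z forward; pixel columns grow to the right and rows downward; lengths in m; the calibration is good to about 2 mm. The wrist camera is an equidistant fisheye: a pixel r from the principal point sees the ray r / f radians off the axis. A picture is of the moment at which its call begins: read the wrist's pose just before it. camera_params takes no time and is no camera call; for the wrist camera it gives the pose at the moment of the call.
- r.close_job(): hands the job in, once; it reports no verdict.
The state is a dict: "time_s": time; "joints": joint angles; "qd": joint speeds; "joint_torque": joint torques, N m; "tcp_pos": TCP position; "eef_rot": TCP orientation; "contact_force": force on the tool from outside, world axes, zero at the start; "moment": the same for the moment, N m; "gripper_width": finger opening in m.
Only numpy, scipy, OpenCV 4.12 (cv2) and the standard library are available. Lean on these libraries where they do the work, as an engineer would, in place of code of your own. Each camera call takes 0.05 s, during which the arm holds its last target. There are 200 camera calls.

## Working session

There is one attempt and no reset: what is moved stays moved. The work goes in short steps, Python scripts to look and compute and a tool call to move; the robot and the scene stay as the last step left them, time stands still between calls to the robot, and variables do not carry over. Pictures are saved under pics/ and viewed, about 8 in all and at most 12, crops included, and the job is handed in when it is done.

Besides the shell and the picture viewer there is one more tool, called after "Emit:" as name([rows], argument=value, ...), one row to a line, values as JSON. carry_out: Moves the arm, as the interface text tells. Its arguments: {"type":"object","properties":{"moves":{"type":"array"},"squeeze":{"type":"number"}},"required":["moves"]}

```bash
ls; mkdir -p pics
cat > h.py <<'E'
import numpy as np, cv2
from plant import r
from scipy.spatial.transform import Rotation as R
def P(name):
    p=r.camera_params(name); M=cv2.Rodrigues(np.array(p["rvec"],float))[0]; return np.array(p["K"]),M,np.array(p["tvec"],float).ravel()
def ray(cam,uv,fish=False):
    K,M,t=cam
    x=(uv[0]-K[0,2])/K[0,0]; y=(uv[1]-K[1,2])/K[1,1]
    if fish:
        th=np.hypot(x,y); s=np.sin(th)/max(th,1e-9); d=np.array([x*s,y*s,np.cos(th)])
    else: d=np.array([x,y,1.])
    d=M.T@d; return -M.T@t, d/np.linalg.norm(d)
def onz(cam,uv,z,fish=False):
    o,d=ray(cam,uv,fish); return o+d*(z-o[2])/d[2]
def tri(a,b):
    (o1,d1),(o2,d2)=a,b
    s=np.linalg.lstsq(np.c_[d1,-d2],o2-o1,rcond=None)[0]
    p,q=o1+s[0]*d1,o2+s[1]*d2; return (p+q)/2,np.linalg.norm(p-q)
def proj(cam,X,fish=False):
    K,M,t=cam; c=M@np.asarray(X)+t
    if fish:
        rr=np.hypot(c[0],c[1]); th=np.arctan2(rr,c[2]); x,y=c[0]/rr*th,c[1]/rr*th
    else: x,y=c[0]/c[2],c[1]/c[2]
    return np.array([K[0,0]*x+K[0,2],K[1,1]*y+K[1,2]])
E
python3 - <<'E'
from h import *
s=r.get_state(); print(s, r.tcp_to_grasp)
for n in("scene","side","wrist"):
    c=P(n); print(n,c[0].tolist(),(-c[1].T@c[2]).round(3),c[1][2].round(3)); cv2.imwrite(f"pics/{n}0.png",r.capture(n))
E
```

```text
pics
{'time_s': 0.0, 'joints': array([ 9.22520209e+01,  2.05905216e+01,  6.33010958e-01, -2.07185471e-02,
       -7.01336708e+01, -1.65075846e+01]), 'qd': array([-0.0011722 , -0.04715603, -0.09120547,  0.09440414,  0.01875312,
        0.0813753 ]), 'joint_torque': array([-1.03747429e-04, -5.82715166e+01,  2.93062019e+01,  6.99736163e+00,
        6.87495005e-03, -1.51219219e-04]), 'tcp_pos': array([0.16611094, 0.65374071, 0.2256253 ]), 'eef_rot': array([ 94.45177879,  89.90676088, -99.81084116]), 'contact_force': array([0.70226013, 0.32846355, 0.15453058]), 'moment': array([-0.00538333, -0.03787995, -0.01020129]), 'gripper_width': 0.08743367979166744} 0.0188
scene [[454.84833345812996, 0.0, 314.7371817968415], [0.0, 454.84833345812996, 241.56851828305466], [0.0, 0.0, 1.0]] [0.945 0.538 0.977] [-0.405 -0.454 -0.794]
side [[588.1683062819311, 0.0, 328.748325591361], [0.0, 588.1683062819311, 246.24540130822348], [0.0, 0.0, 1.0]] [0.259 1.202 1.532] [ 0.133 -0.643 -0.754]
wrist [[371.64829954431775, 0.0, 323.85006466003205], [0.0, 371.64829954431775, 240.82620009076655], [0.0, 0.0, 1.0]] [0.237 0.636 0.385] [-0.265  0.067 -0.962]
```

View pics/scene0.png

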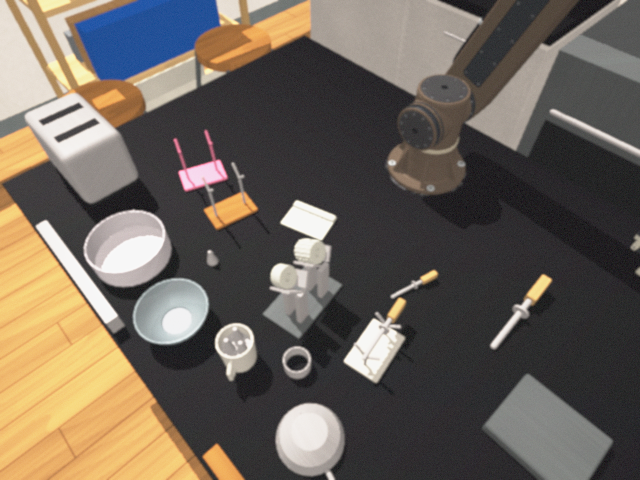

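View pics/side0.png

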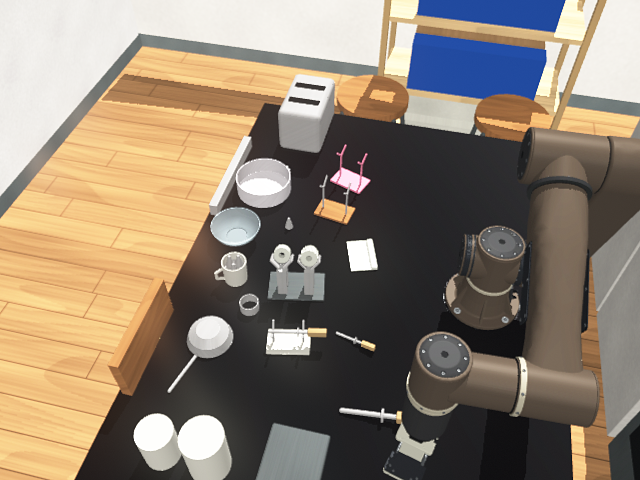

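The scene view shows the rack at about (305,290), with rollers at (283,275) and (310,250). The candidate spindles are at (385,325) on the white rest (middle), (415,284) (small) and (520,312) (large). The stands are the wooden one at (230,210) and the pink one at (203,177). I choose the spindle on the rest and the wooden stand. Next is a close crop to check both, plus the rollers.

Run:
```python
import cv2,numpy as np
a=cv2.imread("pics/scene0.png");b=cv2.imread("pics/side0.png");w=cv2.imread("pics/wrist0.png")
f=lambda i,x,y,w,h,W,H:cv2.resize(i[y:y+h,x:x+w],(W,H),interpolation=cv2.INTER_CUBIC)
t=np.hstack([f(a,255,225,100,75,400,300),f(b,250,230,100,75,400,300)])
u=np.hstack([f(a,335,290,80,60,400,300),f(b,255,310,80,60,400,300)])
cv2.imwrite("pics/c1.png",np.vstack([t,u]))
```

```text
(no output)
```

View pics/c1.png

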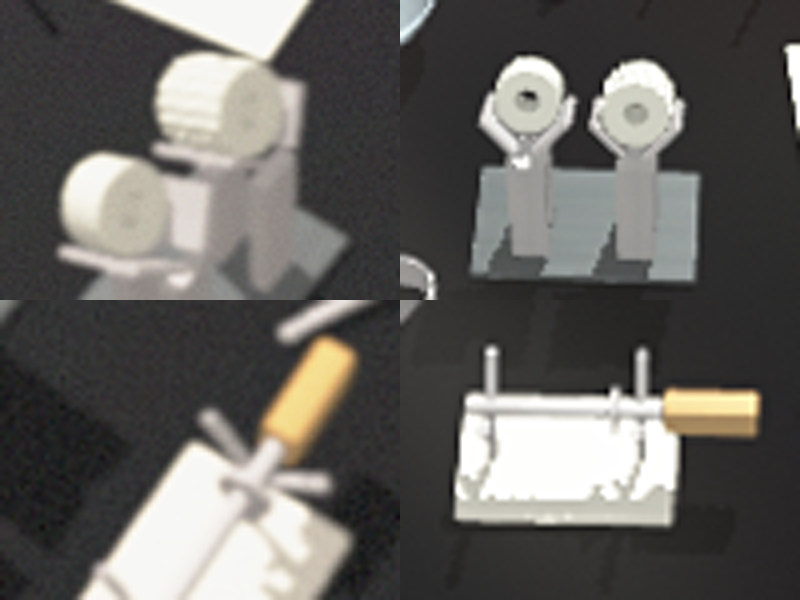

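View pics/wrist0.png

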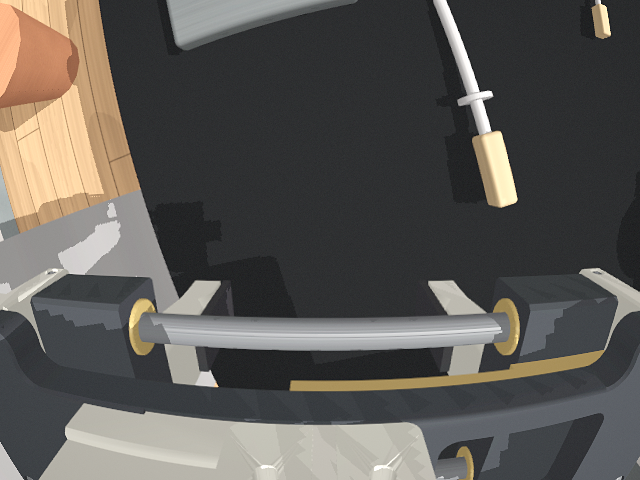

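The crop shows the ribbed, longer roller is the one nearer the robot: scene (316,252), side (309,255). The smooth short one is at side (282,255). The spindle on the white rest is the middle one. In the wrist view only the large spindle shows clearly, at (480,120), with part of the small one at (600,20). Now the measurements.

```bash
cat > m1.py <<'E'
from h import *
A=P("scene");B=P("side")
a=cv2.imread("pics/scene0.png");b=cv2.imread("pics/side0.png")
for n,pa,pb in(("ribbed up",(318.75,250.75),(308.75,258)),("spare up",(287.5,277.5),(281.75,254.5))):
    print(n,*tri(ray(A,pa),ray(B,pb)))
def blob(img,box,lo,hi):
    x,y,w,h=box; m=cv2.inRange(cv2.cvtColor(img,cv2.COLOR_BGR2HSV),lo,hi); k=np.zeros_like(m);k[y:y+h,x:x+w]=m[y:y+h,x:x+w]
    c=max(cv2.findContours(k,0,2)[0],key=cv2.contourArea); return c
O=((8,80,90),(28,255,255))
for n,cam,img,hb,sb in(("scene",A,a,(380,290,40,40),(190,180,80,60)),("side",B,b,(300,322,40,25),(305,190,60,40))):
    h=blob(img,hb,*O); r_=cv2.minAreaRect(h); print(n,"handle",r_, onz(cam,r_[0],.06))
    s=blob(img,sb,*O); q=cv2.minAreaRect(s); print(n,"stand",q); 
    print([onz(cam,p,.005).round(4)[:2].tolist() for p in cv2.approxPolyDP(s,4,True)[:,0]], [p.tolist() for p in cv2.approxPolyDP(s,4,True)[:,0]])
tipa=None
print("tip side",onz(B,(268.6,330.6),.06))
E
python3 m1.py
```

```text
ribbed up [0.54601358 0.10302082 0.17269622] 0.0013559533795148473
spare up [0.63370338 0.09702766 0.15502346] 0.002442037292953876
scene handle ((396.1922607421875, 308.9615173339844), (11.371355056762695, 26.34825897216797), 33.6900634765625) [0.47470693 0.28233693 0.06      ]
scene stand ((230.398193359375, 209.28504943847656), (25.875442504882812, 50.98984146118164), 64.65382385253906)
[[0.4699, -0.2983], [0.5578, -0.3218], [0.5867, -0.2859], [0.5751, -0.3222], [0.6006, -0.3254], [0.6167, -0.2388], [0.4865, -0.2161]] [[245, 191], [216, 202], [215, 214], [211, 205], [203, 209], [216, 229], [258, 209]]
side handle ((317.0, 331.5), (9.0, 18.0), 90.0) [0.47769308 0.28041082 0.06      ]
side stand ((334.31109619140625, 210.5982208251953), (38.494625091552734, 19.121841430664062), 17.52556800842285)
[[0.6069, -0.3179], [0.6136, -0.2367], [0.4947, -0.2149], [0.4746, -0.297], [0.5061, -0.3051], [0.5048, -0.2635], [0.5189, -0.3126], [0.5937, -0.3265], [0.5938, -0.2782]] [[321, 199], [314, 214], [345, 224], [355, 209], [347, 206], [345, 214], [344, 204], [325, 198], [322, 207]]
tip side [0.61689239 0.31054634 0.06      ]
```

The measurements agree with what they must be: spindle length 144 mm, stand 130 mm long, spare mouth at 155 mm. The ribbed mouth height is 8 mm off, so I will look closer later. Now the turns needed for the approach.

```bash
cat >> h.py <<'E'
def rot(s): return R.from_euler('xyz',s["eef_rot"],degrees=True)
def des(yaw,tilt=0,flip=1):
    """tool pose: tool y square to spindle (yaw, tilt up deg), tool x down-perpendicular"""
    y,t=np.radians([yaw,tilt]); ax=np.array([np.cos(y)*np.cos(t),np.sin(y)*np.cos(t),np.sin(t)])
    tx=np.array([np.cos(y)*np.sin(t),np.sin(y)*np.sin(t),-np.cos(t)]); tz=flip*ax
    return R.from_matrix(np.c_[tx,np.cross(tz,tx),tz]),ax,tx
E
python3 - <<'E'
from h import *
s=r.get_state();M=rot(s).as_matrix();print(M.round(3))
c=P("wrist");print("cam in tool",(M.T@((-c[1].T@c[2])-s["tcp_pos"])).round(4))
for f in(1,-1):print(f,((des(12,0,f)[0]*rot(s).inv()).as_rotvec()).round(3))
E
```

```text
[[-0.    -0.246 -0.969]
 [-0.001 -0.969  0.246]
 [-1.     0.001 -0.   ]]
cam in tool [-0.159  -0.0004 -0.0729]
1 [ 0.000e+00 -2.000e-03 -2.683e+00]
-1 [0.001 0.    0.458]
```

Emit:
carry_out([
  [17, -21, 0, 0, 0, -0.149, 100],
  [34, -42, 0, 0, 0, -0.298, 100],
  [51, -63, 0, 0, 0, -0.447, 100],
  [68, -84, 0, 0, 0, -0.596, 100],
  [86, -104, 0, 0, 0, -0.745, 100],
])

```text
time_s: 0.65
tcp_pos: [0.2527, 0.5491, 0.2263]
eef_rot: [129.7, 90.0, -107.6]
contact_force: [1.0, -0.3, 0.3]
gripper_width: 0.0878
```

Emit:
carry_out([
  [17, -21, 0, 0, 0, -0.149, 100],
  [34, -42, 0, 0, 0, -0.298, 100],
  [51, -63, 0, 0, 0, -0.447, 100],
  [68, -84, 0, 0, 0, -0.596, 100],
  [86, -104, 0, 0, 0, -0.745, 100],
])

```text
time_s: 1.15
tcp_pos: [0.3387, 0.445, 0.2264]
eef_rot: [151.2, 90.0, -128.8]
contact_force: [0.7, 0.9, -0.4]
gripper_width: 0.0873
```

Emit:
carry_out([
  [17, -21, 0, 0, 0, -0.149, 100],
  [34, -42, 0, 0, 0, -0.298, 100],
  [51, -63, 0, 0, 0, -0.447, 100],
  [68, -84, 0, 0, 0, -0.596, 100],
  [86, -104, 0, 0, 0, -0.745, 100],
])

```text
time_s: 1.65
tcp_pos: [0.4246, 0.3411, 0.2265]
eef_rot: [164.5, 90.0, -158.2]
contact_force: [0.8, -0.9, -0.6]
gripper_width: 0.0877
```

Emit:
carry_out([
  [17, -21, 0, 0, 0, -0.149, 100],
  [34, -42, 0, 0, 0, -0.298, 100],
  [52, -61, 0, 0, 0, -0.448, 100],
  [52, -61, 0, 0, 0, -0.448, 100],
  [52, -61, 0, 0, 0, -0.448, 100],
])

```text
time_s: 2.15
tcp_pos: [0.4764, 0.2807, 0.2263]
eef_rot: [-157.7, 90.0, -145.7]
contact_force: [-0.3, 0.9, -0.2]
gripper_width: 0.0873
```

Run:
```python
from h import *
s=r.get_state();print(s["tcp_pos"],s["joints"].round(1),s["contact_force"],s["time_s"]);c=P("wrist");np.savez("w1.npz",K=c[0],M=c[1],t=c[2]);cv2.imwrite("pics/w1.png",r.capture("wrist"))
```

```text
[0.47638779 0.28065112 0.22627356] [  50.8    9.1  -14.9   -0.   -66.  -128.8] [-0.30694394  0.90064359 -0.17131802] 2.15
```

View pics/w1.png

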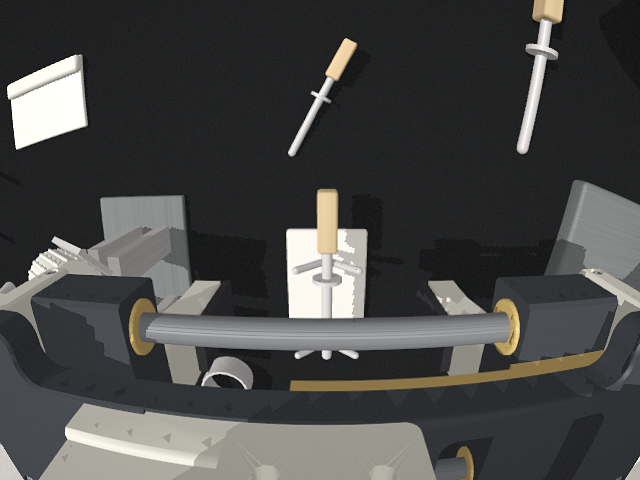

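The wrist view shows the spindle on its rest, handle (327,190–253) and tip (325,354), close to the jaw centre plane, with the small one at (320,100) and the large at (540,80). I refine the spindle here.

Run:
```python
from h import *
z=np.load("w1.npz");c=(z["K"],z["M"],z["t"]);im=cv2.imread("pics/w1.png")
m=cv2.inRange(cv2.cvtColor(im,cv2.COLOR_BGR2HSV),(8,50,90),(28,255,255));k=np.zeros_like(m);k[180:262,305:350]=m[180:262,305:350]
ys,xs=np.nonzero(k)
for v in range(186,258,6):
    q=xs[ys==v]
    if len(q):print(v,q.min(),q.max(),onz(c,((q.min()+q.max())/2,v),.072,True).round(4))
print(ys.min(),ys.max())
g=cv2.cvtColor(im,cv2.COLOR_BGR2GRAY)
for v in(300,306,262,348,352): print(v,g[v,312:342].tolist())
for uv in((326,265),(326,305),(325.5,352)):print(onz(c,uv,.063,True).round(4))
```

```text
192 317 337 [0.4478 0.2782 0.072 ]
198 317 337 [0.4529 0.2793 0.072 ]
204 317 337 [0.458  0.2804 0.072 ]
210 317 337 [0.4631 0.2815 0.072 ]
216 317 337 [0.4683 0.2826 0.072 ]
222 317 337 [0.4735 0.2837 0.072 ]
228 317 337 [0.4787 0.2848 0.072 ]
234 318 336 [0.4839 0.2859 0.072 ]
240 318 336 [0.4893 0.2871 0.072 ]
246 318 336 [0.4946 0.2882 0.072 ]
252 318 335 [0.5001 0.2889 0.072 ]
189 253
300 [249, 249, 249, 250, 249, 249, 250, 250, 251, 236, 221, 227, 231, 228, 223, 217, 208, 192, 169, 134, 216, 247, 249, 249, 249, 249, 248, 249, 249, 249]
306 [249, 249, 249, 250, 249, 250, 250, 250, 251, 236, 221, 227, 231, 228, 222, 217, 206, 189, 167, 130, 251, 251, 249, 249, 248, 249, 249, 248, 248, 249]
262 [164, 163, 167, 170, 173, 174, 175, 173, 172, 170, 217, 228, 231, 229, 223, 218, 211, 197, 177, 152, 139, 143, 185, 210, 213, 208, 203, 196, 188, 178]
348 [127, 127, 127, 129, 127, 127, 128, 128, 126, 128, 126, 129, 126, 125, 126, 127, 127, 127, 127, 128, 127, 129, 129, 126, 129, 128, 126, 128, 127, 124]
352 [55, 27, 27, 31, 35, 33, 33, 34, 28, 66, 221, 233, 232, 226, 220, 213, 199, 181, 155, 108, 27, 31, 31, 32, 35, 32, 29, 22, 69, 151]
[0.5153 0.2918 0.063 ]
[0.5551 0.3003 0.063 ]
[0.6078 0.311  0.063 ]
```

Emit:
carry_out([
  [5, 5, -45, 0, 0, 0, 100],
  [5, 5, -90, 0, 0, 0, 100],
  [5, 5, -135, 0, 0, 0, 100],
  [5, 5, -165, 0, 0, 0, 100],
  [5, 5, -184, 0, 0, 0, 100],
])

```text
time_s: 2.7
tcp_pos: [0.4795, 0.2859, 0.0398]
eef_rot: [-146.9, 89.8, -134.8]
contact_force: [-0.9, -0.4, -0.1]
gripper_width: 0.0879
```

Emit:
carry_out([
  [0, 0, 0, 0, 0, 0, 100],
  [0, 0, 0, 0, 0, 0, 10],
  [0, 0, 0, 0, 0, 0, 0],
  [0, 0, 0, 0, 0, 0, 0],
  [0, 0, 0, 0, 0, 0, 0],
], squeeze=55)

```text
time_s: 3.2
tcp_pos: [0.4816, 0.2867, 0.0437]
eef_rot: [37.5, 89.9, 49.6]
contact_force: [1.0, 0.6, 0.4]
gripper_width: 0.0613
```

Emit:
carry_out([
  [0, 0, 0, 0, 0, 0, 0],
  [0, 0, 0, 0, 0, 0, 0],
  [0, 0, 0, 0, 0, 0, 0],
])

```text
time_s: 3.5
tcp_pos: [0.4813, 0.2862, 0.0427]
eef_rot: [35.9, 90.0, 47.9]
contact_force: [-0.3, 0.2, 0.1]
gripper_width: 0.0369
```

Emit:
carry_out([
  [0, 0, 0, 0, 0, 0, 0],
  [0, 0, 0, 0, 0, 0, 0],
  [0, 0, 0, 0, 0, 0, 0],
  [0, 0, 0, 0, 0, 0, 0],
  [0, 0, 0, 0, 0, 0, 0],
])

```text
time_s: 4.0
tcp_pos: [0.481, 0.2856, 0.0426]
eef_rot: [-135.4, 89.9, -123.4]
contact_force: [-1.1, -4.8, 4.2]
gripper_width: 0.0181
```

Run:
```python
from h import *
s=r.get_state();print(s["tcp_pos"],s["gripper_width"],s["contact_force"],s["time_s"]);M=rot(s).as_matrix();print("yaw",np.degrees(np.arctan2(M[1,2],M[0,2])),M[2].round(3))
```

```text
[0.48100376 0.28558083 0.04258978] 0.01806497391649739 [-1.07205194 -4.75618514  4.15960624] 4.0
yaw 12.003789417695982 [-1.    -0.001 -0.001]
```

Gripped: the opening is 18.1 mm, which is the handle width. Lift, turn to about the rack's heading and look at the rack on the way.

Emit:
carry_out([
  [0, 0, 25, 0, 0, 0, 0],
  [0, 0, 70, 0, 0, 0, 0],
  [0, 0, 120, 0, 0, 0, 0],
  [0, 0, 170, 0, 0, 0, 0],
  [0, 0, 220, 0, 0, 0, 0],
])

```text
time_s: 4.5
tcp_pos: [0.4809, 0.2864, 0.2645]
eef_rot: [75.2, 89.9, 87.2]
contact_force: [1.3, 1.3, -0.8]
gripper_width: 0.0181
```

Emit:
carry_out([
  [0, -7, 10, 0, 0, 0.148, 0],
  [5, -15, 20, 0, 0, 0.296, 0],
  [10, -22, 30, 0, 0, 0.444, 0],
  [15, -30, 40, 0, 0, 0.592, 0],
  [20, -40, 50, 0, 0, 0.74, 0],
])

```text
time_s: 5.0
tcp_pos: [0.5013, 0.2465, 0.3126]
eef_rot: [52.0, 90.0, 106.8]
contact_force: [-1.6, 0.2, -1.1]
gripper_width: 0.0175
```

Emit:
carry_out([
  [10, -10, 0, 0, 0, 0.148, 0],
  [20, -20, 0, 0, 0, 0.296, 0],
  [30, -30, 0, 0, 0, 0.444, 0],
  [40, -40, 0, 0, 0, 0.592, 0],
  [49, -46, 0, 0, 0, 0.743, 0],
])

```text
time_s: 5.5
tcp_pos: [0.5506, 0.2001, 0.3122]
eef_rot: [4.0, 90.0, 101.3]
contact_force: [0.1, 0.2, -1.7]
gripper_width: 0.0175
```

Emit:
carry_out([
  [0, 0, 0, 0, 0, 0, 0],
  [0, 0, 0, 0, 0, 0, 0],
])

```text
time_s: 5.7
tcp_pos: [0.5501, 0.2004, 0.3121]
eef_rot: [64.9, 90.0, 161.6]
contact_force: [0.0, 0.8, -0.9]
gripper_width: 0.0176
```

Run:
```python
from h import *
s=r.get_state();print(s["tcp_pos"],s["joints"].round(1),s["contact_force"],s["moment"],s["gripper_width"]);c=P("wrist");np.savez("w2.npz",K=c[0],M=c[1],t=c[2],tcp=s["tcp_pos"],R=rot(s).as_matrix());cv2.imwrite("pics/w2.png",r.capture("wrist"))
```

```text
[0.55011516 0.20044121 0.31206169] [ 39.1   9.7  -3.   -0.  -77.4 -32.4] [ 0.01673143  0.82628718 -0.90552642] [-0.00364163 -0.00293897  0.04290854] 0.017562578254972212
```

View pics/w2.png

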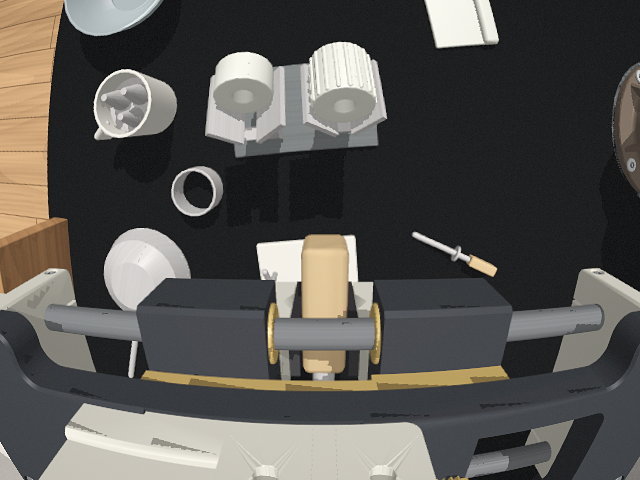

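The wrist view shows the ribbed roller at (343,85), bore (344,106), the spare at (243,85), bore (243,97), and the rack base edge (237,157)–(378,143). One crop for precise points.

Run:
```python
import cv2
i=cv2.imread("pics/w2.png")[35:165,198:391];cv2.imwrite("pics/c2.png",cv2.resize(i,None,fx=4,fy=4,interpolation=cv2.INTER_CUBIC))
```

```text
(no output)
```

View pics/c2.png

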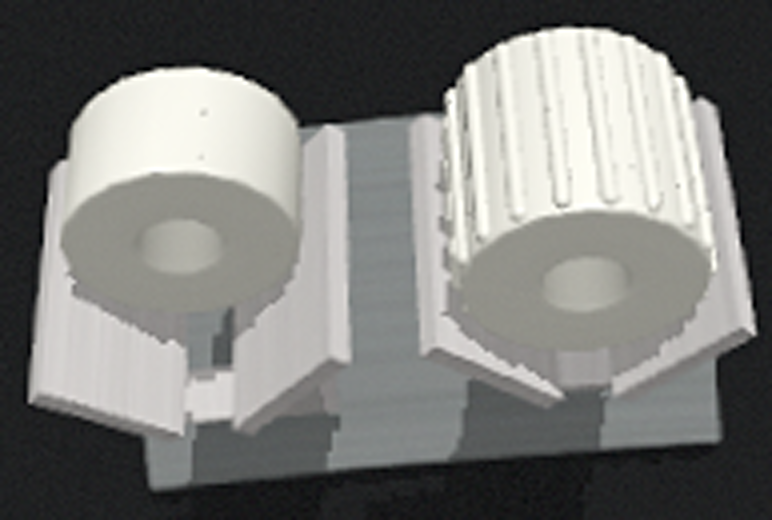

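```bash
cat > m2.py <<'E'
from h import *
z=np.load("w2.npz");c=(z["K"],z["M"],z["t"]);f=lambda x,y:(x/4+198-.375,y/4+35-.375)
U=onz(c,f(587.3,282),.165,True);S=onz(c,f(180,244.5),.155,True)
a=onz(c,f(152,490),.004,True);b=onz(c,f(720,441),.004,True)
print("ribbed",U,"spare",S,"base edge",a,b,np.hypot(*(b-a)[:2]))
e=(a-b)[:2];print("phi edge",np.degrees(np.arctan2(e[1],e[0]))+90)
from scipy.optimize import brentq
g=lambda p:(S-U)[:2]@[np.cos(p),np.sin(p)]+.01732
p=brentq(g,1.2,2.0);print("phi rollers",np.degrees(p),"spacing",(S-U)[:2]@[np.sin(p),-np.cos(p)])
B=P("side");A=P("scene")
for q in(U,S):print(proj(B,q),proj(A,q))
print("nozzle",onz(A,(212,264),0),onz(B,(289,229),0),"scraper",onz(B,(362,255),0), "cutter",onz(B,(249,312),0))
M,t=z["R"],z["tcp"];print("pred tip/handle front px",proj(c,t+M@[-.0174,0,.0207],True))
E
python3 m2.py
```

```text
ribbed [0.54446495 0.09918305 0.165     ] spare [0.63061909 0.09832132 0.155     ] base edge [0.66655621 0.1631704  0.004     ] [0.48996626 0.1283647  0.004     ] 0.17998735406329552
phi edge 101.15002094331055
phi rollers 101.02383835688816 spacing 0.08439962417846852
[309.68263963 258.57924016] [318.20237785 251.69976249]
[282.4081194  255.34813128] [288.80663165 276.49973924]
nozzle [ 0.69173885 -0.15283444  0.        ] [ 0.68306181 -0.14869993  0.        ] scraper [ 0.40947775 -0.09145459  0.        ] cutter [0.71092308 0.22255908 0.        ]
pred tip/handle front px [322.8879987  354.84366698]
```

Everything agrees: trough spacing 84.4 mm, base edge 180.0 mm, and the heading is 101.0 and 101.15° by two ways. Now the pre-insert pose.

```bash
cat > plan.py <<'E'
from h import *
import sys
U=np.array([.5445,.0992,.165]);PHI=101.1
OFF=np.array([-.0174,0,-.0073])   # spindle origin in tool frame
def need(origin,yaw,tilt):
    s=r.get_state();D,ax,tx=des(yaw,tilt);M=rot(s)
    tcp=np.asarray(origin)-D.apply(OFF)
    dl=(tcp-s["tcp_pos"])*1000;w=(D*M.inv()).as_rotvec()
    print("t",s["time_s"],"tcp",s["tcp_pos"].round(4),"target",tcp.round(4),"delta mm",dl.round(1),"rot",w.round(4),np.degrees(np.linalg.norm(w)).round(1))
    now=s["tcp_pos"]+M.apply(OFF);axn=M.as_matrix()[:,2]
    print("now origin",now.round(4),"tip",(now+.145*axn).round(4),"ax",axn.round(3),"want",ax.round(3))
    return now,axn
E
python3 - <<'E'
from plan import *
ax=des(PHI,30)[1];L=U-.05*ax;print("L",L)
need(L-.185*ax,PHI,30)
E
```

```text
L [0.55283645 0.05670878 0.14      ]
t 5.75 tcp [0.55   0.2005 0.3122] target [ 0.5808 -0.0858  0.0361] delta mm [  30.8 -286.3 -276.2] rot [0.5172 0.0808 0.0745] 30.3
now origin [0.5509 0.1933 0.3296] tip [0.5339 0.3373 0.3297] ax [-0.117  0.993  0.   ] want [-0.167  0.85   0.5  ]
```

Emit:
carry_out([
  [6, -40, 0, 0, 0, 0, 0],
  [12, -88, 0, 0.1293, 0.0202, 0.0186, 0],
  [20, -136, 0, 0.2586, 0.0404, 0.0372, 0],
  [26, -184, 0, 0.3879, 0.0606, 0.0559, 0],
  [31, -232, 0, 0.5172, 0.0808, 0.0745, 0],
])

```text
time_s: 6.25
tcp_pos: [0.5804, -0.0199, 0.3144]
eef_rot: [-0.5, 60.6, 100.8]
contact_force: [1.7, 1.7, -2.2]
gripper_width: 0.0176
```

Emit:
carry_out([
  [0, -30, 0, 0, 0, 0, 0],
  [0, -54, -10, 0, 0, 0, 0],
  [0, -54, -55, 0, 0, 0, 0],
  [0, -54, -100, 0, 0, 0, 0],
  [0, -54, -130, 0, 0, 0, 0],
])

```text
time_s: 6.75
tcp_pos: [0.5788, -0.0735, 0.1792]
eef_rot: [0.6, 60.8, 101.5]
contact_force: [0.9, 0.4, -1.2]
gripper_width: 0.0178
```

Run:
```python
from plan import *
ax=des(PHI,30)[1];L=U-.05*ax
need(L-.185*ax,PHI,30); s=r.get_state();print(s["joints"].round(1),s["contact_force"],s["gripper_width"])
```

```text
t 6.75 tcp [ 0.5788 -0.0735  0.1792] target [ 0.5808 -0.0858  0.0361] delta mm [   2.   -12.3 -143.1] rot [ 0.0139 -0.0022  0.0023] 0.8
now origin [ 0.5816 -0.0881  0.1908] tip [0.5579 0.0362 0.2616] ax [-0.164  0.857  0.489] want [-0.167  0.85   0.5  ]
[ -7.7  23.4   3.5 -27.8 -81.6  25.6] [ 0.94745139  0.44852412 -1.16630434] 0.01780707703190161
```

Emit:
carry_out([
  [0, -10, -10, 0, 0, 0, 0],
  [1, -12, -50, 0.007, 0, 0, 0],
  [2, -12, -95, 0.013, -0.002, 0.002, 0],
  [2, -12, -130, 0.013, -0.002, 0.002, 0],
  [2, -12, -143, 0.013, -0.002, 0.002, 0],
])

```text
time_s: 7.25
tcp_pos: [0.5809, -0.0858, 0.0368]
eef_rot: [0.1, 60.0, 101.3]
contact_force: [-0.7, 0.9, -1.5]
gripper_width: 0.0179
```

Emit:
carry_out([
  [0, 0, 0, 0, 0, 0, 0],
  [0, 0, 0, 0, 0, 0, 0],
])

```text
time_s: 7.45
tcp_pos: [0.5833, -0.0864, 0.0411]
eef_rot: [-0.6, 60.2, 100.7]
contact_force: [0.3, -0.2, -1.1]
gripper_width: 0.0179
```

```bash
cat > look.py <<'E'
from plan import *
def look(tag):
    s=r.get_state();M=rot(s);o=s["tcp_pos"]+M.apply(OFF);a=M.as_matrix()[:,2]
    A=P("scene");B=P("side")
    ia=r.capture("scene");ib=r.capture("side");cv2.imwrite(f"pics/sc{tag}.png",ia);cv2.imwrite(f"pics/si{tag}.png",ib)
    for n,c in(("scene",A),("side",B)):print(n,"origin",proj(c,o).round(1),"collar",proj(c,o+.056*a).round(1),"tip",proj(c,o+.145*a).round(1),"L",proj(c,U-.05*des(PHI,30)[1]).round(1))
    f=lambda i,p,k=5:cv2.resize(i[int(p[1])-55:int(p[1])+55,int(p[0])-40:int(p[0])+40],None,fx=k,fy=k,interpolation=cv2.INTER_CUBIC)
    pa,pb=proj(A,o+.1*a),proj(B,o+.1*a);print("crop corners",pa.astype(int)-[40,55],pb.astype(int)-[40,55])
    cv2.imwrite(f"pics/L{tag}.png",np.hstack([f(ia,pa),f(ib,pb)]))
E
python3 - <<'E'
from look import *
ax=des(PHI,30)[1];L=U-.05*ax
need(L-.185*ax,PHI,30);look("1")
E
```

```text
t 7.45 tcp [ 0.5833 -0.0864  0.0411] target [ 0.5808 -0.0858  0.0361] delta mm [-2.5  0.6 -5.1] rot [ 0.0023  0.0062 -0.003 ] 0.4
now origin [ 0.5862 -0.1011  0.0526] tip [0.5612 0.0222 0.1247] ax [-0.172  0.85   0.497] want [-0.167  0.85   0.5  ]
scene origin [253.5 241. ] collar [267.  243.1] tip [290.7 246.6] L [302.9 249.3]
side origin [312.3 233.5] collar [311.7 238.7] tip [310.6 247.6] L [310.4 253. ]
crop corners [238 189] [271 188]
```

View pics/L1.png

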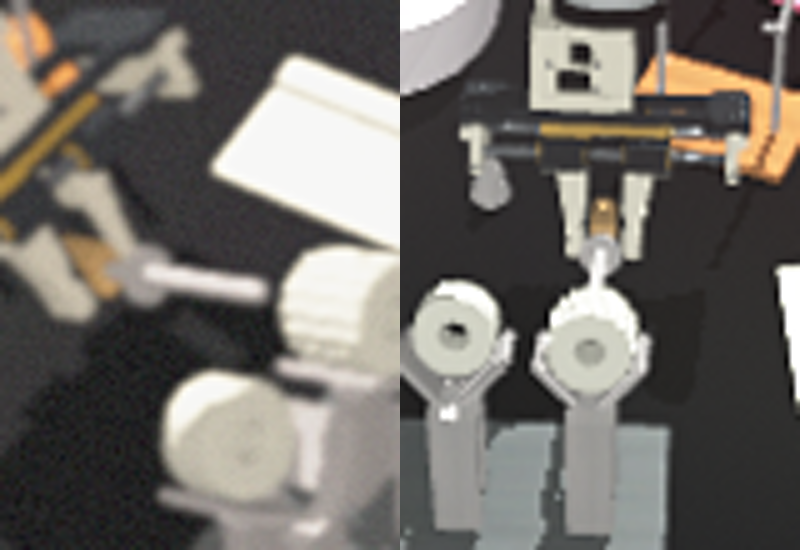

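The scene crop shows the tip at (291.4,247.2) against a predicted (290.7,246.6), and the collar at (266,244) against (267,243). In side the collar is at (311,238.6) against (311.7,238.7). So the held-spindle model is right. Now let it settle and re-read.

Emit:
carry_out([
  [0, 0, 0, 0, 0, 0, 0],
  [0, 0, 0, 0, 0, 0, 0],
  [0, 0, 0, 0, 0, 0, 0],
])

```text
time_s: 7.85
tcp_pos: [0.5822, -0.0859, 0.0399]
eef_rot: [-0.5, 60.1, 100.8]
contact_force: [-0.6, -0.9, -0.4]
gripper_width: 0.0179
```

Run:
```python
from plan import *
ax=des(PHI,30)[1];L=U-.05*ax
need(L-.155*ax,PHI,30)
```

```text
t 7.85 tcp [ 0.5822 -0.0859  0.0399] target [ 0.5758 -0.0603  0.0511] delta mm [-6.4 25.6 11.1] rot [ 0.0015  0.005  -0.0029] 0.3
now origin [ 0.5851 -0.1006  0.0514] tip [0.5602 0.0226 0.1236] ax [-0.172  0.85   0.498] want [-0.167  0.85   0.5  ]
```

Emit:
carry_out([
  [-2, 9, 4, 0, 0.002, 0, 0],
  [-4, 17, 8, 0.001, 0.005, -0.003, 0],
  [-6, 26, 11, 0.001, 0.005, -0.003, 0],
  [-6, 26, 11, 0.001, 0.005, -0.003, 0],
  [-6, 26, 11, 0.001, 0.005, -0.003, 0],
])

```text
time_s: 8.35
tcp_pos: [0.5759, -0.0595, 0.0505]
eef_rot: [0.1, 60.0, 101.2]
contact_force: [0.2, -0.5, -1.2]
gripper_width: 0.0179
```

Run:
```python
from plan import *
ax=des(PHI,30)[1];L=U-.05*ax
need(L-.155*ax,PHI,30)
```

```text
t 8.35 tcp [ 0.5759 -0.0595  0.0505] target [ 0.5758 -0.0603  0.0511] delta mm [-0.2 -0.8  0.6] rot [ 0.0004 -0.0006 -0.0008] 0.1
now origin [ 0.5789 -0.0742  0.0619] tip [0.5546 0.049  0.1344] ax [-0.167  0.85   0.5  ] want [-0.167  0.85   0.5  ]
```

Emit:
carry_out([
  [-1, 7, 5, 0, 0, 0, 0],
  [-3, 16, 10, 0, 0, 0, 0],
  [-5, 24, 15, 0, 0, 0, 0],
  [-6, 29, 18, 0, 0, 0, 0],
  [-6, 29, 18, 0, 0, 0, 0],
])

```text
time_s: 8.85
tcp_pos: [0.5701, -0.0301, 0.0691]
eef_rot: [-0.0, 60.0, 101.1]
contact_force: [0.2, -0.3, -1.2]
gripper_width: 0.0177
```

Run:
```python
from plan import *
ax=des(PHI,30)[1];L=U-.05*ax
need(L-.064*ax,PHI,30)
```

```text
t 8.85 tcp [ 0.5701 -0.0301  0.0691] target [0.5606 0.0171 0.0966] delta mm [-9.5 47.1 27.5] rot [ 0.0003  0.0001 -0.0008] 0.1
now origin [ 0.573  -0.0448  0.0805] tip [0.5487 0.0784 0.153 ] ax [-0.168  0.85   0.5  ] want [-0.167  0.85   0.5  ]
```

Emit:
carry_out([
  [-2, 11, 6, 0, 0, 0, 0],
  [-4, 22, 13, 0, 0, 0, 0],
  [-7, 34, 20, 0, 0, 0, 0],
  [-9, 44, 26, 0, 0, 0, 0],
  [-9, 46, 27, 0, 0, 0, 0],
])

```text
time_s: 9.35
tcp_pos: [0.561, 0.0166, 0.0966]
eef_rot: [-0.1, 60.0, 101.1]
contact_force: [0.2, 0.7, -1.9]
gripper_width: 0.0177
```

Emit:
carry_out([
  [0, 0, 0, 0, 0, 0, 0],
  [0, 0, 0, 0, 0, 0, 0],
])

```text
time_s: 9.55
tcp_pos: [0.5608, 0.015, 0.0951]
eef_rot: [0.2, 60.0, 101.2]
contact_force: [0.3, 0.7, -1.4]
gripper_width: 0.0175
```

Run:
```python
from look import *
ax=des(PHI,30)[1];L=U-.05*ax
need(L-.064*ax,PHI,30);look("2")
```

```text
t 9.55 tcp [0.5608 0.015  0.0951] target [0.5606 0.0171 0.0966] delta mm [-0.2  2.   1.5] rot [ 0.0004 -0.0013 -0.0001] 0.1
now origin [5.637e-01 3.000e-04 1.065e-01] tip [0.5396 0.1235 0.179 ] ax [-0.166  0.85   0.5  ] want [-0.167  0.85   0.5  ]
scene origin [284.3 246.5] collar [300.  248.9] tip [327.5 253.2] L [302.9 249.3]
side origin [311.5 246.2] collar [310.6 252. ] tip [309.2 262. ] L [310.4 253. ]
crop corners [273 195] [269 201]
```

View pics/L2.png

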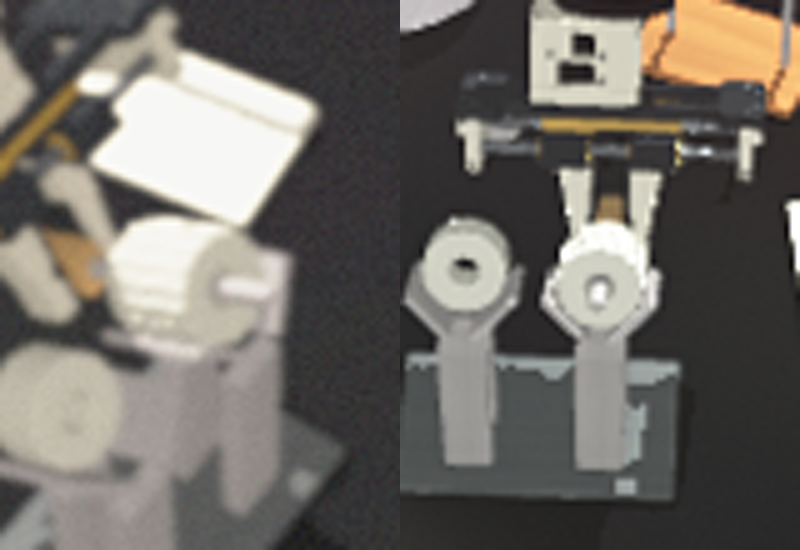

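The rod is seen emerging from the bore, tip at scene (327,253), with the collar near the lower mouth. Lift straight up gently.

Emit:
carry_out([
  [0, 0, 3, 0, 0, 0, 0],
  [0, 0, 6, 0, 0, 0, 0],
  [0, 0, 10, 0, 0, 0, 0],
  [0, 0, 15, 0, 0, 0, 0],
  [0, 0, 20, 0, 0, 0, 0],
], squeeze=60)

```text
time_s: 10.15
tcp_pos: [0.5609, 0.015, 0.1156]
eef_rot: [0.1, 60.0, 101.2]
contact_force: [0.4, -0.5, -3.7]
gripper_width: 0.0177
```

Emit:
carry_out([
  [0, 0, 8, 0, 0, 0, 0],
  [0, 0, 18, 0, 0, 0, 0],
  [0, 0, 30, 0, 0, 0, 0],
  [0, 0, 45, 0, 0, 0, 0],
  [0, 0, 60, 0, 0, 0, 0],
])

```text
time_s: 10.65
tcp_pos: [0.561, 0.015, 0.1768]
eef_rot: [0.1, 60.0, 101.2]
contact_force: [0.4, 0.1, -2.3]
gripper_width: 0.0172
```

Emit:
carry_out([
  [0, 0, 12, 0, 0, 0, 0],
  [0, 0, 24, 0, 0, 0, 0],
  [0, 0, 36, 0, 0, 0, 0],
  [0, 0, 46, 0, 0, 0, 0],
  [0, 0, 50, 0, 0, 0, 0],
])

```text
time_s: 11.15
tcp_pos: [0.5613, 0.015, 0.2265]
eef_rot: [-0.0, 60.0, 101.1]
contact_force: [0.2, 0.2, -3.2]
gripper_width: 0.0176
```

Emit:
carry_out([
  [0, 0, 0, 0, 0, 0, 0],
  [0, 0, 0, 0, 0, 0, 0],
])

```text
time_s: 11.35
tcp_pos: [0.5606, 0.0152, 0.2247]
eef_rot: [0.2, 60.0, 101.3]
contact_force: [-0.5, -1.0, -2.8]
gripper_width: 0.0176
```

Run:
```python
from look import *
s=r.get_state();print(s["contact_force"],s["moment"],s["joints"].round(1),s["gripper_width"]);need(U,PHI,30);look("3")
```

```text
[-0.46817952 -0.99208675 -2.79092442] [-2.34730671 -0.50352366  0.04939629] [ -0.4  17.4   1.2 -29.7 -81.7  17.9] 0.01756686856907054
t 11.35 tcp [0.5606 0.0152 0.2247] target [0.5416 0.1139 0.1536] delta mm [-19.   98.8 -71.1] rot [ 0.     -0.0021  0.0002] 0.1
now origin [5.635e-01 4.000e-04 2.361e-01] tip [0.5395 0.1237 0.3086] ax [-0.165  0.85   0.5  ] want [-0.167  0.85   0.5  ]
scene origin [280.3 210.6] collar [297.5 211.8] tip [327.9 213.9] L [302.9 249.3]
side origin [311.3 218.3] collar [310.4 223.6] tip [308.9 232.7] L [310.4 253. ]
crop corners [271 157] [269 172]
```

View pics/L3.png

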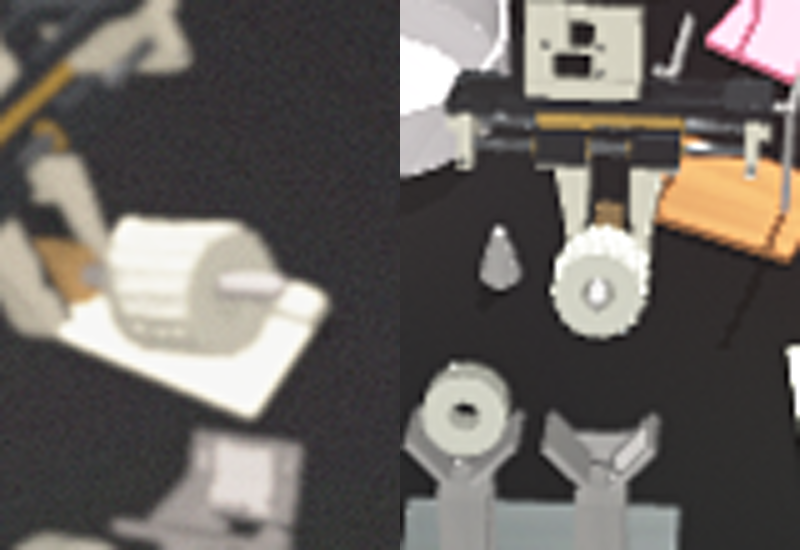

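The roller hangs on the rod near the collar, tip seen at (329,214.6) against a predicted (327.9,213.9), so there is no slip, and the spare is untouched. Next I go higher and nearly level so the wrist camera can see the stand.

Emit:
carry_out([
  [0, -3, 15, 0, 0, 0, 0],
  [-2, -10, 35, 0, 0, 0, 0],
  [-5, -20, 60, -0.04, -0.008, 0, 0],
  [-8, -32, 85, -0.09, -0.018, 0, 0],
  [-10, -44, 100, -0.14, -0.027, 0, 0],
])

```text
time_s: 11.95
tcp_pos: [0.5513, -0.0301, 0.3285]
eef_rot: [-0.2, 68.4, 100.8]
contact_force: [0.2, 0.1, -2.6]
gripper_width: 0.0173
```

Emit:
carry_out([
  [-2, -12, 5, -0.06, -0.012, 0, 0],
  [-4, -24, 5, -0.12, -0.024, 0, 0],
  [-6, -36, 5, -0.18, -0.035, 0, 0],
  [-8, -46, 5, -0.24, -0.047, 0, 0],
  [-10, -54, 5, -0.288, -0.057, 0, 0],
])

```text
time_s: 12.45
tcp_pos: [0.5407, -0.0834, 0.3314]
eef_rot: [0.1, 85.1, 101.2]
contact_force: [-0.3, -0.7, -2.9]
gripper_width: 0.0177
```

Emit:
carry_out([
  [0, -3, 0, 0, 0, 0, 0],
  [0, -5, 0, 0, 0, 0, 0],
  [0, -5, 0, 0, 0, 0, 0],
  [0, -5, 0, 0, 0, 0, 0],
])

```text
time_s: 12.85
tcp_pos: [0.5411, -0.0881, 0.3301]
eef_rot: [0.7, 84.9, 101.7]
contact_force: [0.3, 0.0, -3.3]
gripper_width: 0.0176
```

Run:
```python
from plan import *
s=r.get_state();print(s["contact_force"],s["joints"].round(1),s["gripper_width"]);need(U,PHI,30);c=P("wrist");np.savez("w3.npz",K=c[0],M=c[1],t=c[2],tcp=s["tcp_pos"],R=rot(s).as_matrix());cv2.imwrite("pics/w3.png",r.capture("wrist"))
for z in(.01,.12):print(proj(c,(.544,-.27,z),True))
```

```text
[ 0.32748603  0.03448494 -3.25823741] [  7.5   6.9  -2.1  -5.1 -81.4   4.3] 0.017576904923845605
t 12.85 tcp [ 0.5411 -0.0881  0.3301] target [0.5416 0.1139 0.1536] delta mm [   0.5  202.1 -176.6] rot [0.4275 0.0823 0.0014] 24.9
now origin [ 0.5428 -0.0968  0.3468] tip [0.5152 0.045  0.3596] ax [-0.19   0.978  0.088] want [-0.167  0.85   0.5  ]
[348.82957912  33.19030348]
[356.50623365  12.39942577]
```

View pics/w3.png

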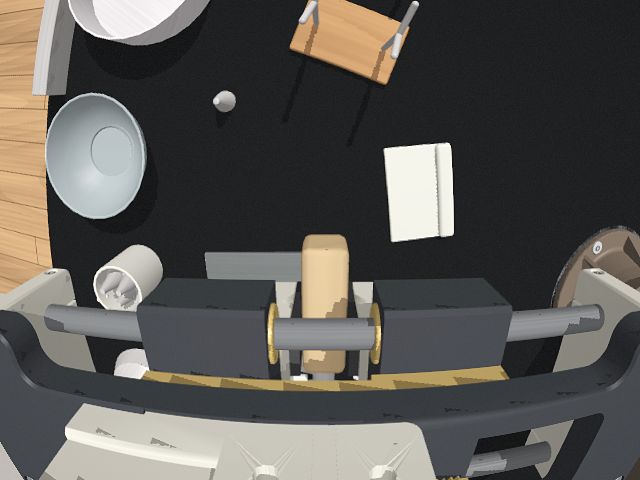

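The wrist view shows the stand at (350,35), cut off at the top, with the wire forks at (308,10) and (400,35) and the scraper at (418,192). I shift 105 mm further so the camera is above the stand, and measure the wood by mask.

Emit:
carry_out([
  [0, -4, 0, 0, 0, 0, 0],
  [0, -12, 0, 0, 0, 0, 0],
  [0, -24, 0, 0, 0, 0, 0],
  [0, -38, 0, 0, 0, 0, 0],
  [0, -53, 0, 0, 0, 0, 0],
])

```text
time_s: 13.4
tcp_pos: [0.5409, -0.1423, 0.3302]
eef_rot: [0.6, 85.0, 101.7]
contact_force: [0.5, -0.8, -2.7]
gripper_width: 0.018
```

Emit:
carry_out([
  [0, -15, 0, 0, 0, 0, 0],
  [0, -29, 0, 0, 0, 0, 0],
  [0, -40, 0, 0, 0, 0, 0],
  [0, -48, 0, 0, 0, 0, 0],
  [0, -52, 0, 0, 0, 0, 0],
])

```text
time_s: 13.9
tcp_pos: [0.5409, -0.1938, 0.33]
eef_rot: [0.8, 85.0, 101.8]
contact_force: [0.1, 0.0, -3.0]
gripper_width: 0.0176
```

Emit:
carry_out([
  [0, 0, 0, 0, 0, 0, 0],
  [0, 0, 0, 0, 0, 0, 0],
  [0, 0, 0, 0, 0, 0, 0],
])

```text
time_s: 14.2
tcp_pos: [0.5409, -0.1924, 0.3303]
eef_rot: [0.5, 85.0, 101.6]
contact_force: [-0.6, -0.1, -3.3]
gripper_width: 0.0175
```

Run:
```python
from plan import *
s=r.get_state();c=P("wrist");im=r.capture("wrist");cv2.imwrite("pics/w4.png",im);print(s["tcp_pos"],s["contact_force"],(-c[1].T@c[2]).round(3))
np.savez("w4.npz",K=c[0],M=c[1],t=c[2])
m=cv2.inRange(cv2.cvtColor(im,cv2.COLOR_BGR2HSV),(5,70,60),(25,255,255));m[228:]=0;m[:,:200]=0;m[:,500:]=0
k=max(cv2.findContours(m,0,1)[0],key=cv2.contourArea)[:,0]
print("bbox",k.min(0),k.max(0))
W=np.array([onz(c,p,.01,True)[:2] for p in k]);h=cv2.convexHull((W*1000).astype(np.float32))
print(cv2.minAreaRect(h));print(cv2.approxPolyDP(h,5,True)[:,0].round(1).tolist())
```

```text
[ 0.54092721 -0.19244655  0.33028035] [-0.61240081 -0.11613196 -3.2562878 ] [ 0.557 -0.277  0.482]
bbox [275  67] [393 163]
((543.2366943359375, -268.1017150878906), (85.9184799194336, 129.7986602783203), 79.94418334960938)
[[598.5999755859375, -319.29998779296875], [611.7999877929688, -238.0], [489.6000061035156, -215.39999389648438], [472.1000061035156, -297.3999938964844]]
```

The stand base measures 129.8 x 85.9 mm, as it must. Its centre is (0.5432, -0.2681) and yaw -10.1°, so the seat is (0.4590, -0.2532, 0.12). Turn slowly over to it.

Emit:
carry_out([
  [0, 0, 0, 0, 0, -0.05, 0],
  [-3, -3, 0, 0, 0, -0.13, 0],
  [-7, -6, 0, 0, 0, -0.23, 0],
  [-11, -9, 0, 0, 0, -0.34, 0],
  [-16, -13, 0, 0, 0, -0.45, 0],
])

```text
time_s: 14.75
tcp_pos: [0.5248, -0.2056, 0.3302]
eef_rot: [0.7, 85.0, 75.8]
contact_force: [0.1, -0.8, -2.9]
gripper_width: 0.0177
```

Emit:
carry_out([
  [-5, -4, 0, 0, 0, -0.11, 0],
  [-10, -8, 0, 0, 0, -0.22, 0],
  [-15, -12, 0, 0, 0, -0.33, 0],
  [-20, -16, 0, 0, 0, -0.44, 0],
  [-25, -20, 0, 0, 0, -0.55, 0],
])

```text
time_s: 15.25
tcp_pos: [0.4995, -0.2256, 0.3302]
eef_rot: [0.8, 85.0, 44.3]
contact_force: [0.5, -0.1, -2.9]
gripper_width: 0.0177
```

Emit:
carry_out([
  [-5, -4, 0, 0, 0, -0.11, 0],
  [-10, -8, 0, 0, 0, -0.22, 0],
  [-15, -12, 0, 0, 0, -0.33, 0],
  [-20, -16, 0, 0, 0, -0.44, 0],
  [-25, -20, 0, 0, 0, -0.55, 0],
])

```text
time_s: 15.75
tcp_pos: [0.4745, -0.2456, 0.3302]
eef_rot: [0.9, 85.0, 12.9]
contact_force: [-0.1, 0.0, -2.6]
gripper_width: 0.0178
```

Emit:
carry_out([
  [-4, -4, 0, 0, 0, -0.1, 0],
  [-8, -7, 0, 0, 0, -0.19, 0],
  [-9, -9, 0, 0, 0, -0.26, 0],
  [-9, -9, 0, 0, 0, -0.32, 0],
  [-9, -9, 0, 0, 0, -0.35, 0],
])

```text
time_s: 16.25
tcp_pos: [0.4656, -0.2544, 0.3302]
eef_rot: [0.9, 85.0, -7.0]
contact_force: [-0.1, 0.7, -3.5]
gripper_width: 0.0179
```

```bash
cat >> plan.py <<'E'
SEAT=np.array([.4590,-.2532,.12]);SY=-10.06
E
python3 - <<'E'
from plan import *
need(SEAT+[0,0,.06],SY,3);s=r.get_state();print(s["joints"].round(1),s["contact_force"],s["moment"])
E
```

```text
t 16.25 tcp [ 0.4656 -0.2544  0.3302] target [ 0.4671 -0.2546  0.163 ] delta mm [   1.5   -0.3 -167.2] rot [ 0.0041  0.0345 -0.0376] 2.9
now origin [ 0.4569 -0.2532  0.3469] tip [ 0.5999 -0.2731  0.3595] ax [ 0.987 -0.137  0.087] want [ 0.983 -0.174  0.052]
[ -7.5   0.7 -10.9  -0.  -73.4 -90.4] [-0.12479724  0.65956909 -3.54673612] [0.11321461 0.43666946 0.05261607]
```

Emit:
carry_out([
  [0, 0, -10, 0, 0, -0.01, 0],
  [1, 0, -30, 0.001, 0.008, -0.02, 0],
  [1, 0, -60, 0.002, 0.015, -0.03, 0],
  [2, 0, -90, 0.003, 0.025, -0.038, 0],
  [2, 0, -115, 0.004, 0.034, -0.038, 0],
])

```text
time_s: 16.75
tcp_pos: [0.467, -0.2543, 0.2129]
eef_rot: [0.2, 87.1, -9.7]
contact_force: [0.2, -0.3, -3.4]
gripper_width: 0.0175
```

Emit:
carry_out([
  [0, 0, -20, 0, 0, 0, 0],
  [0, 0, -36, 0, 0, 0, 0],
  [0, 0, -46, 0, 0, 0, 0],
  [0, 0, -52, 0, 0, 0, 0],
  [0, 0, -52, 0, 0, 0, 0],
])

```text
time_s: 17.25
tcp_pos: [0.4676, -0.2547, 0.1626]
eef_rot: [-0.3, 87.0, -10.3]
contact_force: [-0.9, 0.8, -3.0]
gripper_width: 0.0177
```

```bash
cat > prof.py <<'E'
from plan import *
def prof(tag,o,a):
    for n in("scene","side"):
        c=P(n);im=r.capture(n);cv2.imwrite(f"pics/{n}{tag}.png",im);g=cv2.cvtColor(im,cv2.COLOR_BGR2GRAY)
        for h in(.018,.021):
            pts=np.array([proj(c,o+x*a+[0,0,h]) for x in np.arange(.03,.16,.005)],np.float32)
            v=cv2.remap(g,pts[:,:1].copy(),pts[:,1:].copy(),1)[:,0];print(n,h,[f"{int(x*1000)}:{b}" for x,b in zip(np.arange(.03,.16,.005),v)])
E
python3 - <<'E'
from prof import *
o,a=need(SEAT+[0,0,.004],SY,0);prof("p1",o,a)
E
```

```text
t 17.25 tcp [ 0.4676 -0.2547  0.1626] target [ 0.4662 -0.2545  0.1066] delta mm [ -1.4   0.3 -56. ] rot [ 0.0093  0.0513 -0.0016] 3.0
now origin [ 0.4595 -0.2533  0.1796] tip [ 0.6021 -0.2784  0.1871] ax [ 0.984 -0.173  0.052] want [ 0.985 -0.175  0.   ]
scene 0.018 ['30:84', '34:65', '39:53', '44:52', '49:51', '54:100', '59:205', '64:243', '69:241', '74:238', '79:241', '84:243', '89:242', '94:241', '99:241', '104:241', '109:239', '114:192', '119:142', '124:110', '129:127', '134:138', '139:152', '144:155', '149:175', '154:185']
scene 0.021 ['30:63', '34:57', '39:53', '44:56', '49:54', '54:72', '59:155', '64:240', '69:243', '74:242', '79:243', '84:244', '89:244', '94:243', '99:243', '104:244', '109:245', '114:203', '119:125', '124:66', '129:71', '134:82', '139:83', '144:92', '149:112', '154:115']
side 0.018 ['30:45', '34:45', '39:45', '44:45', '49:45', '54:45', '59:44', '64:39', '69:96', '74:245', '79:243', '84:253', '89:243', '94:250', '99:235', '104:251', '109:243', '114:214', '119:31', '124:36', '129:39', '134:37', '139:40', '144:41', '149:44', '154:44']
side 0.021 ['30:44', '34:45', '39:45', '44:45', '49:45', '54:45', '59:42', '64:62', '69:172', '74:252', '79:252', '84:252', '89:251', '94:249', '99:248', '104:252', '109:249', '114:159', '119:33', '124:41', '129:41', '134:41', '139:43', '144:43', '149:44', '154:44']
```

The roller spans x≈62–113 mm on the rod, within 5 mm of the collar, so it fits between the forks. Level off and lower.

Emit:
carry_out([
  [0, 0, -4, 0.002, 0.012, 0, 0],
  [-1, 0, -12, 0.004, 0.025, 0, 0],
  [-1, 0, -22, 0.007, 0.04, -0.001, 0],
  [-1, 0, -32, 0.009, 0.051, -0.001, 0],
  [-1, 0, -40, 0.009, 0.051, -0.001, 0],
])

```text
time_s: 17.85
tcp_pos: [0.4668, -0.2549, 0.1217]
eef_rot: [-147.5, 90.0, -157.6]
contact_force: [0.2, 0.6, -2.5]
gripper_width: 0.0177
```

Emit:
carry_out([
  [0, 0, -4, 0, 0, 0, 0],
  [0, 0, -8, 0, 0, 0, 0],
  [0, 0, -11, 0, 0, 0, 0],
  [0, 0, -12, 0, 0, 0, 0],
  [0, 0, -12, 0, 0, 0, 0],
])

```text
time_s: 18.35
tcp_pos: [0.4669, -0.2549, 0.1113]
eef_rot: [-13.0, 89.9, -23.0]
contact_force: [0.3, 0.1, -2.8]
gripper_width: 0.0176
```

Run:
```python
from prof import *
o,a=need(SEAT,SY,0);s=r.get_state();print(s["contact_force"],s["moment"])
```

```text
t 18.35 tcp [ 0.4669 -0.2549  0.1113] target [ 0.4662 -0.2545  0.1026] delta mm [-0.7  0.5 -8.7] rot [ 0.0007  0.0015 -0.0004] 0.1
now origin [ 0.4597 -0.2536  0.1287] tip [ 0.6025 -0.2789  0.1289] ax [ 0.985 -0.174  0.002] want [ 0.985 -0.175  0.   ]
[ 0.32317433  0.13341995 -2.82566506] [ 0.0471524   0.05130719 -0.0379589 ]
```

Emit:
carry_out([
  [0, 0, -2, 0, 0, 0, 0],
  [0, 0, -4, 0, 0, 0, 0],
  [-1, 0, -5, 0, 0, 0, 0],
  [-1, 0, -6, 0, 0, 0, 0],
  [-1, 0, -6, 0, 0, 0, 0],
])

```text
time_s: 18.85
tcp_pos: [0.4658, -0.2549, 0.1051]
eef_rot: [-15.9, 89.9, -25.9]
contact_force: [-0.2, -0.9, -2.9]
gripper_width: 0.0173
```

Emit:
carry_out([
  [0, 0, -0.5, 0, 0, 0, 0],
  [0, 0, -1, 0, 0, 0, 0],
  [0, 0, -1, 0, 0, 0, 0],
  [0, 0, -1, 0, 0, 0, 0],
])

```text
time_s: 19.25
tcp_pos: [0.4659, -0.2549, 0.1042]
eef_rot: [-14.8, 89.9, -24.8]
contact_force: [0.2, -0.0, -3.7]
gripper_width: 0.0173
```

Emit:
carry_out([
  [0, 0, -0.5, 0, 0, 0, 0],
  [0, 0, -1, 0, 0, 0, 0],
  [0, 0, -1, 0, 0, 0, 0],
  [0, 0, -1, 0, 0, 0, 0],
])

```text
time_s: 19.65
tcp_pos: [0.466, -0.2549, 0.1032]
eef_rot: [-12.7, 89.9, -22.7]
contact_force: [-0.2, -0.3, -2.6]
gripper_width: 0.0178
```

Emit:
carry_out([
  [0, 0, -0.5, 0, 0, 0, 0],
  [0, 0, -1, 0, 0, 0, 0],
  [0, 0, -1, 0, 0, 0, 0],
  [0, 0, -1, 0, 0, 0, 0],
])

```text
time_s: 20.05
tcp_pos: [0.4661, -0.2549, 0.1024]
eef_rot: [-11.9, 89.9, -21.9]
contact_force: [-0.1, -0.2, -0.6]
gripper_width: 0.0177
```

Emit:
carry_out([
  [0, 0, -0.5, 0, 0, 0, 0],
  [0, 0, -1, 0, 0, 0, 0],
  [0, 0, -1, 0, 0, 0, 0],
  [0, 0, -1, 0, 0, 0, 0],
])

```text
time_s: 20.45
tcp_pos: [0.4662, -0.2551, 0.1019]
eef_rot: [-15.8, 89.9, -25.8]
contact_force: [-2.7, 1.5, 5.6]
gripper_width: 0.0176
```

The force now shows the stand carrying the weight, about 8 N seated. Release, then check before withdrawing.

Emit:
carry_out([
  [0, 0, 0.3, 0, 0, 0, 25],
  [0, 0, 0.3, 0, 0, 0, 30],
  [0, 0, 0.3, 0, 0, 0, 50],
  [0, 0, 0.3, 0, 0, 0, 60],
  [0, 0, 0.3, 0, 0, 0, 60],
])

```text
time_s: 20.95
tcp_pos: [0.4659, -0.2549, 0.1014]
eef_rot: [-16.0, 89.9, -26.0]
contact_force: [0.4, 1.4, 0.5]
gripper_width: 0.0446
```

Emit:
carry_out([
  [0, 0, 0, 0, 0, 0, 60],
  [0, 0, 0, 0, 0, 0, 60],
  [0, 0, 0, 0, 0, 0, 60],
  [0, 0, 0, 0, 0, 0, 60],
  [0, 0, 0, 0, 0, 0, 60],
])

```text
time_s: 21.45
tcp_pos: [0.4659, -0.2549, 0.1015]
eef_rot: [-13.6, 89.9, -23.7]
contact_force: [-0.2, 0.1, 0.3]
gripper_width: 0.0527
```

Run:
```python
from prof import *
s=r.get_state();print(s["gripper_width"],s["contact_force"],s["tcp_pos"],s["time_s"])
a=des(SY,0)[1];prof("p2",SEAT,a)
```

```text
0.052721356985901094 [-0.17341941  0.13385576  0.26490488] [ 0.46589108 -0.25490695  0.10148554] 21.45
scene 0.018 ['30:60', '34:51', '39:63', '44:123', '49:146', '54:105', '59:200', '64:239', '69:244', '74:244', '79:243', '84:245', '89:242', '94:242', '99:242', '104:244', '109:239', '114:199', '119:203', '124:203', '129:193', '134:188', '139:181', '144:168', '149:159', '154:146']
scene 0.021 ['30:62', '34:52', '39:56', '44:115', '49:150', '54:90', '59:150', '64:231', '69:244', '74:244', '79:245', '84:246', '89:245', '94:244', '99:244', '104:246', '109:245', '114:217', '119:213', '124:224', '129:215', '134:196', '139:201', '144:202', '149:195', '154:185']
side 0.018 ['30:47', '34:47', '39:47', '44:47', '49:48', '54:48', '59:46', '64:43', '69:89', '74:159', '79:236', '84:253', '89:246', '94:251', '99:243', '104:245', '109:253', '114:225', '119:41', '124:144', '129:171', '134:34', '139:41', '144:42', '149:44', '154:45']
side 0.021 ['30:47', '34:47', '39:47', '44:47', '49:47', '54:46', '59:46', '64:83', '69:171', '74:213', '79:252', '84:253', '89:252', '94:254', '99:245', '104:252', '109:254', '114:159', '119:44', '124:155', '129:147', '134:37', '139:43', '144:43', '149:45', '154:45']
```

Emit:
carry_out([
  [0, 0, 5, 0, 0, 0, 60],
  [0, 0, 20, 0, 0, 0, 60],
  [0, 0, 50, 0, 0, 0, 60],
  [0, 0, 90, 0, 0, 0, 60],
  [0, 0, 130, 0, 0, 0, 60],
])

```text
time_s: 22.05
tcp_pos: [0.4654, -0.2549, 0.2331]
eef_rot: [-29.5, 89.9, -39.5]
contact_force: [0.8, -1.2, 0.2]
gripper_width: 0.0527
```

Emit:
carry_out([
  [0, 15, 30, 0, 0, 0, 60],
  [0, 60, 50, 0, 0, 0, 60],
  [0, 105, 60, 0, 0, 0, 60],
  [0, 150, 60, 0, 0, 0, 60],
  [0, 170, 60, 0, 0, 0, 60],
])

```text
time_s: 22.55
tcp_pos: [0.4657, -0.0824, 0.2927]
eef_rot: [15.4, 89.8, 5.4]
contact_force: [-0.2, 0.3, -0.2]
gripper_width: 0.0525
```

Emit:
carry_out([
  [0, 0, 0, 0, 0, 0, 60],
  [0, 0, 0, 0, 0, 0, 60],
  [0, 0, 0, 0, 0, 0, 60],
  [0, 0, 0, 0, 0, 0, 60],
  [0, 0, 0, 0, 0, 0, 60],
])

```text
time_s: 23.05
tcp_pos: [0.4658, -0.0857, 0.2913]
eef_rot: [-27.0, 89.9, -37.1]
contact_force: [0.3, -0.2, 1.5]
gripper_width: 0.0528
```

Run:
```python
from prof import *
a_=des(SY,0)[1]
prof("p3",SEAT,a_)
A=P("scene");B=P("side")
for n,c in(("scene",A),("side",B)):print(n,"origin",proj(c,SEAT).round(1),"tip",proj(c,SEAT+.145*a_).round(1))
a=cv2.imread("pics/scenep3.png");b=cv2.imread("pics/sidep3.png")
f=lambda i,p,w,h,W,H:cv2.resize(i[p[1]:p[1]+h,p[0]:p[0]+w],(W,H),interpolation=cv2.INTER_CUBIC)
t=np.hstack([f(a,(185,145),80,80,400,400),f(b,(290,165),80,80,400,400)]);u=np.hstack([cv2.resize(a[120:420,120:520],(400,200)),cv2.resize(b[120:420,200:600],(400,200))])
cv2.imwrite("pics/F.png",np.vstack([t,u]))
```

```text
scene 0.018 ['30:179', '34:111', '39:64', '44:130', '49:155', '54:105', '59:200', '64:238', '69:244', '74:243', '79:243', '84:244', '89:241', '94:241', '99:241', '104:243', '109:238', '114:198', '119:204', '124:201', '129:192', '134:186', '139:179', '144:166', '149:159', '154:145']
scene 0.021 ['30:135', '34:91', '39:61', '44:121', '49:158', '54:89', '59:148', '64:230', '69:244', '74:244', '79:244', '84:246', '89:244', '94:244', '99:244', '104:245', '109:245', '114:217', '119:213', '124:224', '129:213', '134:196', '139:201', '144:201', '149:193', '154:184']
side 0.018 ['30:61', '34:42', '39:47', '44:45', '49:44', '54:51', '59:47', '64:45', '69:45', '74:44', '79:46', '84:45', '89:46', '94:46', '99:48', '104:56', '109:45', '114:45', '119:45', '124:91', '129:170', '134:33', '139:39', '144:41', '149:42', '154:42']
side 0.021 ['30:47', '34:45', '39:47', '44:46', '49:49', '54:72', '59:51', '64:45', '69:46', '74:46', '79:47', '84:46', '89:47', '94:47', '99:60', '104:67', '109:46', '114:46', '119:46', '124:94', '129:145', '134:36', '139:40', '144:42', '149:42', '154:42']
scene origin [252.5 168.2] tip [203.5 189.7]
side origin [358.7 195.1] tip [320.1 183.4]
```

View pics/F.png

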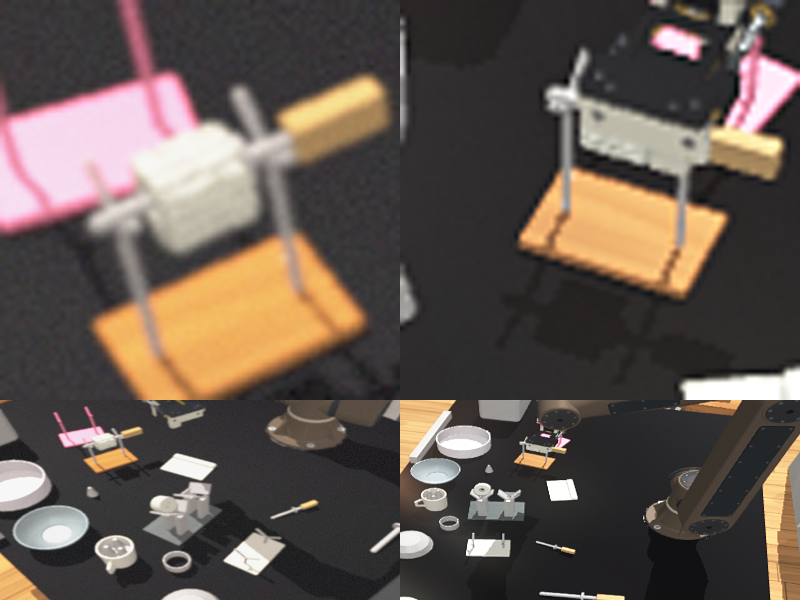

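The final view shows the spindle lying in both wooden-stand forks. The handle is at scene (251.6,169) against a predicted (252.5,168.2), the roller hangs between the forks, and the gripper is clear. The spare is still in its trough. Handing in.

```bash
python3 -c "
from plant import r
print(r.close_job())"
```

```text
the job is handed in; nothing more can be done
None
```

The job is done and handed in at about 23 s of the 61 s allowed. I took the middle spindle off its low rest and slid it up the bore of the ribbed roller. I lifted the roller off on it, laid the spindle in both forks of the wooden stand, handle towards the robot, and let go.

**Last checks:**
- **Seating:** the released handle showed within about 1 px of where it should be in the scene camera (a few mm at that range). The near fork is on the bare neck.
- **Roller:** it hangs between the forks, at about 62 to 113 mm along the spindle. In the scene camera this was the same just after release and again about 1.6 s later.
- **Forces:** readings at the ends of the moves stayed under 10 N. The highest was about 6 N, as the spindle touched down in the forks.
- **Everything else:** the spare roller is still in its trough. In the last overview, nothing else appeared to have moved.

**What did not agree:**
- My first rough height for the ribbed roller's mouth was 8 mm off. A closer wrist-camera look fixed it before the insertion.
- In the last side picture the gripper hid the roller, so that camera's final reading of it says nothing. The final check on the roller rests on the scene camera.

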